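# Weigh a carton of sealing film on a beam balance

## Robot

A 7-joint arm with a two-finger parallel gripper is mounted at the origin on a cart in front of the work surface, level with it; the furniture and walls round the work are solid. World frame = base frame: x ahead of the robot, y to its left, z up, the work surface at z = 0. Lengths are in m, angles in rad, forces in N, time in s.
With the tool pointing down it reaches from about 0.4 to 0.85 m from the base axis. Payload 10.4 kg.
Tool frame: the origin (TCP) lies between the finger pads; the fingertips stand 8 mm ahead of it and the grasp point (between the pads) lies 11 mm behind it; z points along the fingers, x is the direction in which the jaws open and shut, and the axes are right-handed (so a half turn about z gives the same grasp; the last joint's range is limited). The gripper opens to 87 mm and grips with 3 to 60 N. Pads are 19 mm wide; open, the fingers measure 117 mm over their backs; the gripper's body (75 mm by 190 mm) begins 51 mm behind the grasp point.
Start: joints at [1.101, 0.332, -0.065, 1.46, 0.022, 1.35, -0.088], TCP at [0.27, -0.564, 0.21] pointing down, gripper open.
Joint ranges: [-2.6, 2.6], [-0.5, 2.12], [-1.47, 1.34], [0.16, 2.42], [-1.27, 4.41], [0.06, 2.06], [-2.6, 2.6]. Speed limits (rad/s): [2.22, 2.22, 2.79, 2.79, 3.14, 3.14, 3.14].

## Interface

Orientations are given as a unit quaternion [x, y, z, w].
In Python, from bench import r, viewer gives the robot as it stands.
- The arm moves only by the tool apply_moves, never from a script. Its argument "increments" is a list of rows, each an object with "grip": the closure in counts, from 0 (fully open) to 255 (shut); "xyz": the shift along the tool's x, y, z in mm, a list of three; "rotation": the turn, a rotation vector about the tool's x, y, z in degrees, a list of three. A call has 1 to 5 rows; each row is the pose to reach, as a shift and turn from the pose measured when the call began, along the tool's axes at that moment; what a row does not reach only later rows make up. A row lasts 1/8 s, in which the tool goes at most 62.5 mm and 10.7 degrees, less where a joint would pass 70% of its speed; a pose out of reach is approached as far as the arm can. A call with a gripper value outside its range is refused whole. The fingers move at their own pace and stop on an object; "squeeze" is the grip in N (left out, the last holds). Time passes only in rows, so rows that repeat a pose let the fingers close. It gives the time, the measured TCP pose, the force and the opening at its end, in the units of the state.
- r.read_state(): the state, without advancing time (a new reading comes with each control period).
- viewer.camera(name): name is "scene" or "top" or "wrist"; returns a dict with "img" (400x640x3 uint8, blue, green, red), "range_z" (400x640 float32, m along the optical axis (not along the pixel's ray), 0 where there is no reading), "vertical_fov" (degrees; the focal length in pixels is half the picture's height over the tangent of half this angle, whatever the lens; pixels are square), "cx", "cy" (the principal point, pixels), "rvec" (rotation vector, rad) and "tvec" (3), from world to camera coordinates, as OpenCV has them. Camera axes: x right, y down, z forward; pixel columns grow to the right and rows downward; lengths in m; the calibration is good to about 2 mm. A picture is of the moment at which its call begins.
- r.close_job(): hands the job in, once; it reports no verdict.
The state is a dict: "time": time; "joint_positions": joint angles; "joint_vel": joint speeds; "joint_torque": joint torques, N m; "ee_pos": TCP position; "eef_rot": TCP orientation; "ft_force": force on the tool from outside, world axes, zero at the start; "torque": the same for the moment, N m; "width": finger opening in m.
Only numpy, scipy, OpenCV 4.12 (cv2) and the standard library are available. Lean on these libraries where they do the work, as an engineer would, in place of code of your own. Each camera call takes 0.05 s, during which the arm holds its last target.

## Task

Find out how much film is left: push the carton that lies on the balance's loading deck straight onto the weighing platform behind it, sliding it without lifting it, so that it lies squarely and wholly on the platform. Then reach in under the edge of the draught hood and slide the poise along the notched beam until the pointer comes to rest level with the index tooth, and let go. Do not disturb the dish, bottle and timer round the balance.

Things in the scene. Friction and masses are not known exactly. Their poses are not given: they have to be found in the camera images.
- balance: Grey bench-top beam balance, 195 x 500 x 250 mm. Origin: on the bench, middle of its length; base plate x -105 to 90, y -250 to 250, its right part (y < 67) with top z 17 (mm, balance frame). Its x points away from the operator, y to his left along the balance, z up. Left: loading deck and weighing platform. Right: notched beam along y at x 20, z 100, pivot at y 0, under a clear hood.
- platform_center (a point): Centre of the steel weighing platform's top, 94 (x) x 156 (y) mm: x -9 to 85, y 82 to 238, with a 10 mm high stop lip along its rear edge (lip front at x 79.5). Empty, its top is level with the deck; loaded, it sinks up to 3.3 mm and tips the beam. This point is fixed to the balance at z 18.2.
- carton_center (a point): Centre of the loose carton of sealing film: a box 60 (x) x 120 (y) x 62 (z) mm; its axes are those of the balance, turned by up to 9 degrees, while it lies on the loading deck. Weight 0.24 to 0.38 kg, not known beforehand.
- tab_grip (a point): Pinch point on the poise's flat steel tab: 10 mm thick along the beam (y), 22 mm wide, 50 mm long, leaning 40 degrees from vertical towards the operator (its axis is -0.64 x, +0.77 z of the balance). The point is 30 mm along it from the poise block (26 x 22 x 39 mm), 20 mm below its free end; its orientation is the beam's, not the tab's. At joint 0 the tab is at y -30.
- poise (a joint): Where the poise is along the beam, m: 0 at the pivot end, growing to the operator's right (-y of the balance) up to 0.163. It stays by friction (about 0.6 N to move it) wherever it is left; the notches, 10 mm apart, do not catch it. The balancing position lies between 0.057 and 0.131.
- pointer_tip (a point): Tip of the dark pointer at the right end of the beam, 222 mm from the pivot. It moves 13 mm up and down between stops. If it rests high, the poise must go further right; if low, back left. Within its stops it moves about 0.9 mm per mm of poise travel, and settles about 2 s after the poise is let go.
- index_mark (a point): The fixed dark index tooth on the post at the balance's right end: the point that the pointer's tip has at balance, so that tip and mark have the same height there.
- beam (a joint): Angle of the beam, rad: 0 level, positive when its pointer end is low, stops at -0.06 and +0.06.
- dish_center (a point): Centre of a small closed petri dish, 57 mm across, 14 mm high, on the base plate in front of the beam. To be left alone.
- bottle_center (a point): Centre of a screw-cap bottle, 56 mm across, 104 mm high, on the bench left of the balance. To be left alone.
- timer_center (a point): Centre of a small timer, 62 x 62 x 19 mm, on the bench left of the balance. To be left alone.
- deck_center (a point): Centre of the top of the steel loading deck at the balance's front left: x -105 to -10, y 78 to 242, top z 20. The weighing platform adjoins it behind.
- hood_edge (a point): Middle of the lower front edge of the clear draught hood's roof, an aluminium strip at x -8, z 240, y 12 to -213. The roof (z 240 to 250) runs back to a back plate at x 80; front and ends are open. An upright gripper at the poise strikes the roof; one leaning back to the operator by about 40 degrees (fingers pointing forward and down) clears it.

How it is judged:
On the way:
1. the carton lies wholly on the weighing platform (x of carton_center in the frame of platform_center between -0.0165 and 0.0165 m and y of carton_center in the frame of platform_center between -0.02 and 0.02 m and angle between the y axis of carton_center and the y axis of balance, either way round below 0.15 rad), for 0.2 s.
At the end, for the whole second after the job is handed in: The carton stands flat and wholly on the weighing platform (within 16.5 mm of its centre front to back, 20 mm sideways, 0.15 rad), and the beam is at rest with its pointer tip within 3.5 mm of the index mark (all of step 1 and angle between carton_center's own z axis and vertical below 0.05 rad and distance between pointer_tip and index_mark below 0.0035 m and velocity of joint beam between -0.01 and 0.01 rad/s); the robot touches nothing.
It fails at once if the carton is lifted off the deck or tipped over (z of carton_center in the frame of platform_center above 0.047 m or angle between carton_center's own z axis and vertical above 0.35 rad).
It fails at once if the dish, bottle or timer is moved by more than 20 mm (distance of any of dish_center, bottle_center, timer_center from where it was at the start of the episode above 0.02 m).
It also fails if it takes over 72 s, if anything falls off the work surface, if the arm or the gripper's body presses on something with over 40 N, if the wrist force passes 120 N, or if a joint passes its speed limit or range.

## Working session

There is one attempt and no reset: what is moved stays moved. The work goes in short steps, Python scripts to look and compute and a tool call to move; the robot and the scene stay as the last step left them, time stands still between calls to the robot, and variables do not carry over. Pictures are saved under pics/ and viewed, and the job is handed in when it is done.

Besides the shell and the picture viewer there is one more tool, called as a command line: name --argument value ..., lists and objects as JSON in quotes. apply_moves: Moves the arm, as the interface text tells. Its arguments: {"type":"object","properties":{"increments":{"type":"array","items":{"type":"object","properties":{"grip":{"type":"number"},"xyz":{"type":"array","items":{"type":"number"}},"rotation":{"type":"array","items":{"type":"number"}}}}},"squeeze":{"type":"number"}},"required":["increments"]}

```bash
mkdir -p pics; ls; cat > h.py <<'E'
import numpy as np, cv2
from scipy.spatial.transform import Rotation as R
def K(c):
    f=200/np.tan(np.radians(c["vertical_fov"])/2); return f,c["cx"],c["cy"]
def cloud(c):
    f,cx,cy=K(c); z=c["range_z"].astype(float); v,u=np.mgrid[0:400,0:640]
    p=np.stack([(u-cx)/f*z,(v-cy)/f*z,z],-1)
    Rm=cv2.Rodrigues(np.array(c["rvec"],float))[0]; t=np.array(c["tvec"],float).ravel()
    w=(p-t)@Rm; w[z==0]=np.nan
    return w
def proj(c,P):
    f,cx,cy=K(c); Rm=cv2.Rodrigues(np.array(c["rvec"],float))[0]; t=np.array(c["tvec"],float).ravel()
    q=np.atleast_2d(P)@Rm.T+t; return np.c_[q[:,0]/q[:,2]*f+cx,q[:,1]/q[:,2]*f+cy]
E
python3 - <<'E'
from bench import r,viewer
from h import *
print(r.read_state())
for n in ["scene","top","wrist"]:
    c=viewer.camera(n); cv2.imwrite(f"pics/{n}0.png",c["img"]); print(n,c["vertical_fov"],c["cx"],c["cy"],c["rvec"],c["tvec"])
    np.savez(f"{n}0.npz",**c)
E
```

```text
pics
{'time': 0.0, 'joint_positions': array([ 1.10140637,  0.33287167, -0.06471986,  1.46095016,  0.02159302,
        1.34987277, -0.08848663]), 'joint_vel': array([-0.00013305, -0.00126527,  0.00087444,  0.00075218, -0.00036962,
        0.00116716, -0.00086592]), 'joint_torque': array([-1.39680673e-03, -6.23265123e+01,  2.44767900e-02, -3.89895308e+01,
       -6.13124203e-02,  3.99200572e-02,  1.47942937e-04]), 'ee_pos': array([ 0.26987972, -0.56328411,  0.2094499 ]), 'eef_rot': array([ 8.46202935e-01, -5.32860299e-01, -6.08436508e-04, -3.52810698e-04]), 'ft_force': array([-0.06781989,  0.12881175, -0.39271708]), 'torque': array([ 0.0177862 , -0.06129869,  0.03415933]), 'width': 0.08722932245697448}
scene 53.59136569806046 326.6038543172692 195.91338395171115 [ 0.93284264 -2.32903961  1.19829769] [0.37094745 0.35452054 0.91688996]
top 52.974516198606196 318.03470152193717 202.9484349022522 [ 1.55087722 -2.42433466  0.52727789] [0.19071044 0.55535085 0.9604199 ]
wrist 59.19456467369494 321.6398983549724 197.60619830558835 [-2.47835778  1.5590722   0.19308261] [-0.62494106 -0.030967    0.38857254]
```

View pics/scene0.png

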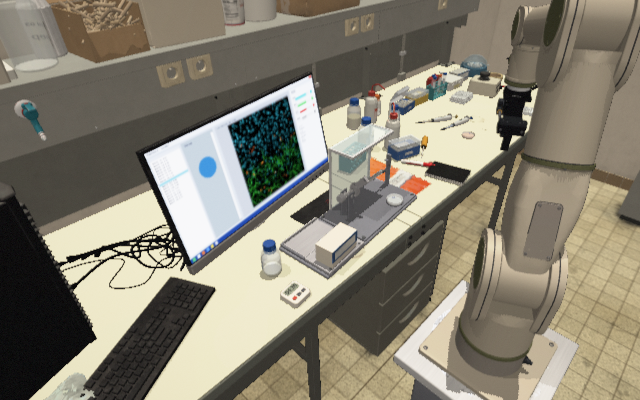

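View pics/top0.png

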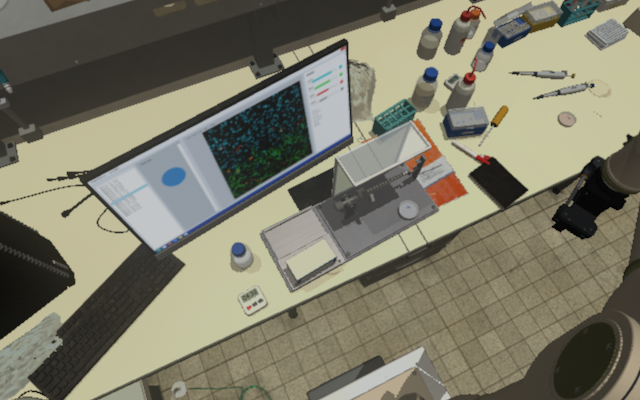

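View pics/wrist0.png

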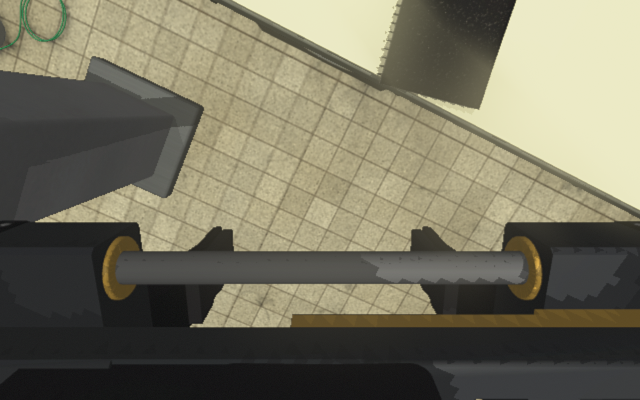

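```bash
python3 - <<'E'
from h import *
for n,(u0,v0,u1,v1) in dict(top=(225,115,475,305),scene=(240,110,440,310)).items():
    c=dict(np.load(f"{n}0.npz")); s=3
    im=cv2.resize(c["img"][v0:v1,u0:u1],None,fx=s,fy=s,interpolation=cv2.INTER_CUBIC)
    cv2.imwrite(f"pics/{n}0z.png",im)
    w=cloud(c); 
    if n=="top":
        for (u,v) in [(262,240),(318,206),(300,290),(340,265),(437,208),(300,262),(280,240),(370,230),(408,209),(252,300),(240,255)]: print(u,v,w[v,u].round(4))
E
```

```text
262 240 [ 0.5929  0.1131 -0.0011]
318 206 [ 0.6128 -0.074   0.0242]
300 290 [0.4147 0.072  0.0012]
340 265 [ 0.4315 -0.0582  0.0025]
437 208 [ 0.4637 -0.3933  0.015 ]
300 262 [0.4638 0.0476 0.0861]
280 240 [0.5632 0.0674 0.0222]
370 230 [ 0.4852 -0.1801  0.0156]
408 209 [ 0.4925 -0.3072  0.03  ]
252 300 [0.4407 0.1998 0.0171]
240 255 [0.5462 0.1822 0.0872]
```

View pics/top0z.png

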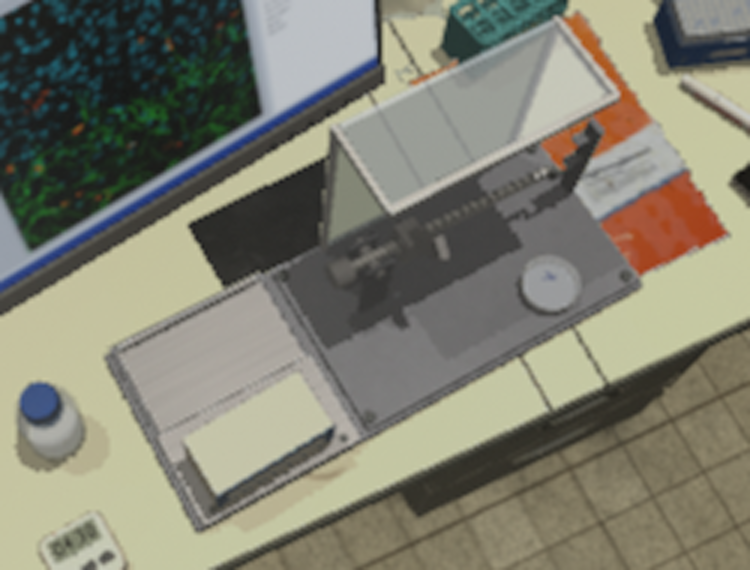

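View pics/scene0z.png

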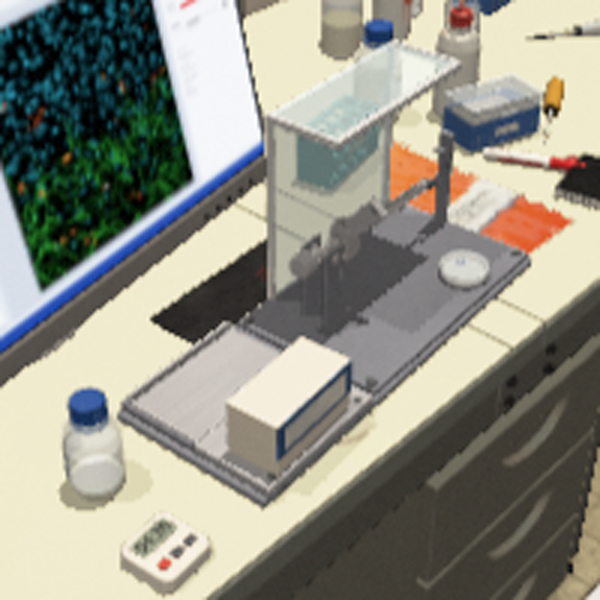

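```bash
cat >> h.py <<'E'
def B(pose):
    x,y,a=pose; ca,sa=np.cos(a),np.sin(a)
    return np.array([[ca,-sa,0],[sa,ca,0],[0,0,1.]]),np.array([x,y,0])
def b2w(pose,P):
    Rm,t=B(pose); return np.atleast_2d(P)@Rm.T+t
def w2b(pose,P):
    Rm,t=B(pose); return (np.asarray(P)-t)@Rm
E
python3 - <<'E'
from h import *
from scipy.spatial import cKDTree
w=[]
for n in ["top","scene"]:
    p=cloud(dict(np.load(f"{n}0.npz"))).reshape(-1,3)
    m=(p[:,0]>.36)&(p[:,0]<.75)&(p[:,1]>-.46)&(p[:,1]<.14)
    p=p[m]; 
    b=p[abs(p[:,2])<.006]; print(n,len(p),"bench z",np.median(b[:,2]),b[:,2].std())
    q=p[(p[:,2]>.010)&(p[:,2]<.028)]
    # density filter
    t=cKDTree(q); k=np.array([len(x) for x in t.query_ball_point(q,.012)]); q=q[k>=8]
    g=np.zeros((800,800),np.uint8)
    ij=((q[:,:2]-[.3,-.5])*1000).astype(int); g[ij[:,0].clip(0,799),ij[:,1].clip(0,799)]=255
    g=cv2.morphologyEx(g,cv2.MORPH_CLOSE,np.ones((9,9)))
    g=cv2.morphologyEx(g,cv2.MORPH_OPEN,np.ones((15,15)))
    cs=cv2.findContours(g,cv2.RETR_EXTERNAL,cv2.CHAIN_APPROX_NONE)[0]; cc=max(cs,key=cv2.contourArea)
    (cy,cx),s,a=cv2.minAreaRect(cc); print(n,cx/1000+.3,cy/1000-.5,s,a,cv2.boxPoints(((cy,cx),s,a))/1000+[-.5,.3])
    cv2.imwrite(f"pics/g_{n}.png",g)
E
```

```text
top 37835 bench z 0.0011576156766155482 0.00231939011674641
top 0.535435806274414 -0.15084259033203123 (195.2393341064453, 508.6529235839844) 85.54439544677734 [[-0.41198416  0.45786892]
 [ 0.09513146  0.4183534 ]
 [ 0.11029893  0.61300268]
 [-0.39681665  0.65251823]]
scene 34899 bench z 0.0008139753460212373 0.0021661474821499274
scene 0.5378204498291015 -0.2324898986816406 (185.88491821289062, 315.74609375) 85.83350372314453 [[-0.39669844  0.45659389]
 [-0.08178684  0.43365337]
 [-0.06828138  0.619047  ]
 [-0.38319296  0.64198755]]
```

```bash
python3 - <<'E'
from h import *
pose=(.5429,-.1503,.0777)
p=cloud(dict(np.load("top0.npz"))).reshape(-1,3)
b=w2b(pose,p)
m=(b[:,2]>.070)&(b[:,2]<.095)&(b[:,0]>-.13)&(b[:,0]<.02)&(b[:,1]>.07)&(b[:,1]<.25)
q=b[m]; print(len(q),q.mean(0),np.median(q[:,2])); (c,s,a)=cv2.minAreaRect((q[:,:2]*1000).astype(np.float32)); print(c,s,a)
edges=[]
def rect(x0,x1,y0,y1,z): return np.array([[x0,y0,z],[x1,y0,z],[x1,y1,z],[x0,y1,z]])/1000
S=[rect(-105,90,-250,67,17),rect(-105,-10,78,242,20),rect(-9,85,82,238,20),rect(-8,80,12,-213,250),np.array([[20,0,100],[20,-222,100]])/1000]
for n,(u0,v0,u1,v1) in dict(top=(225,115,475,305),scene=(240,110,440,310)).items():
    cc=dict(np.load(f"{n}0.npz")); im=cv2.resize(cc["img"][v0:v1,u0:u1],None,fx=3,fy=3,interpolation=cv2.INTER_CUBIC)
    for s in S:
        uv=(proj(cc,b2w(pose,s))-[u0,v0]+.5)*3
        cv2.polylines(im,[np.round(uv).astype(np.int32)],True,(0,0,255),1)
    cv2.imwrite(f"pics/{n}0o.png",im)
E
```

```text
1084 [-0.06970054  0.17386282  0.08248446] 0.08279007249898074
(-68.23448944091797, 172.75634765625) (62.17106628417969, 120.38817596435547) 2.5255980491638184
```

View pics/top0o.png

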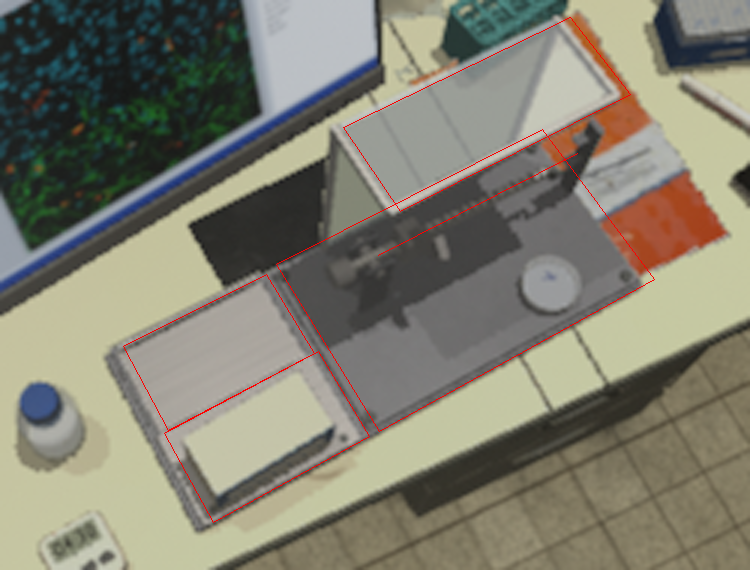

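View pics/scene0o.png

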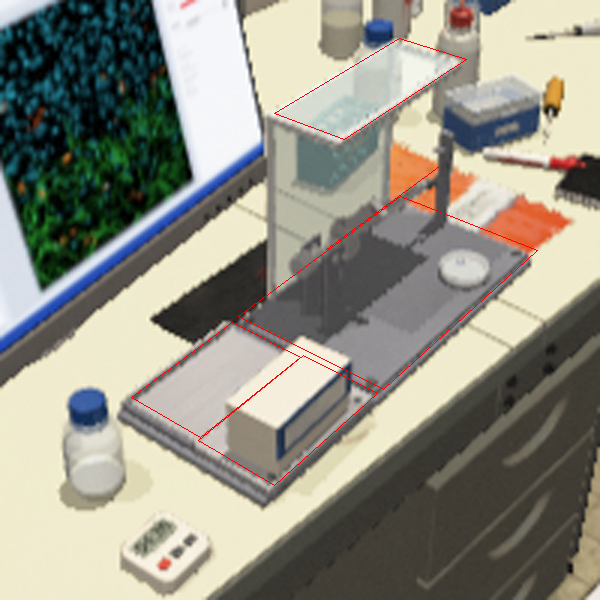

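```bash
python3 - <<'E'
from h import *
from scipy.optimize import least_squares
ct=dict(np.load("top0.npz")); cs=dict(np.load("scene0.npz"))
# balance pts mm -> zoomed pixel
T=[((-105,-250,17),(640,288)),((-8,12,250),(392,211)),((80,12,250),(332,127)),((-8,-213,250),(618,97)),((80,-213,250),(560,17)),((-10,242,20),(160,430)),((-105,242,20),(205,527))]
S=[((80,12,250),(268,118)),((-8,12,250),(340,147)),((-8,-213,250),(460,65)),((80,-213,250),(397,40)),((-105,-250,17),(529,258)),((-10,242,20),(193,444)),((-105,242,20),(266,490))]
def res(p):
    o=[]
    for c,L,(u0,v0) in ((ct,T,(225,115)),(cs,S,(240,110))):
        P=np.array([l[0] for l in L])/1000; z=np.array([l[1] for l in L])/3-.5+[u0,v0]
        o.append((proj(c,b2w(p,P))-z).ravel())
    return np.concatenate(o)
s=least_squares(res,[.5429,-.1503,.0777],loss="soft_l1"); print(s.x); print(res(s.x).reshape(-1,2).round(1))
pose=s.x
def rect(x0,x1,y0,y1,z): return np.array([[x0,y0,z],[x1,y0,z],[x1,y1,z],[x0,y1,z]])/1000
SS=[rect(-105,90,-250,67,17),rect(-105,-10,78,242,20),rect(-9,85,82,238,20),rect(-8,80,12,-213,250),np.array([[20,0,100],[20,-222,100]])/1000]
for n,(u0,v0,u1,v1) in dict(top=(225,115,475,305),scene=(240,110,440,310)).items():
    cc=dict(np.load(f"{n}0.npz")); im=cv2.resize(cc["img"][v0:v1,u0:u1],None,fx=3,fy=3,interpolation=cv2.INTER_CUBIC)
    for s in SS:
        uv=(proj(cc,b2w(pose,s))-[u0,v0]+.5)*3
        cv2.polylines(im,[np.round(uv).astype(np.int32)],True,(0,0,255),1)
    cv2.imwrite(f"pics/{n}0p.png",im)
E
```

```text
[ 0.54393985 -0.14181493  0.07778387]
[[ 2.  -2.1]
 [-0.7  1.1]
 [ 0.5  1. ]
 [ 1.  -0.2]
 [ 0.1  0.8]
 [-1.5  1.8]
 [-0.5 -0.6]
 [-0.2 -1. ]
 [-1.  -1.8]
 [ 0.2 -1.2]
 [-1.1  0.1]
 [ 1.  -1.8]
 [-0.7  0. ]
 [ 0.4 -0.2]]
```

View pics/top0p.png

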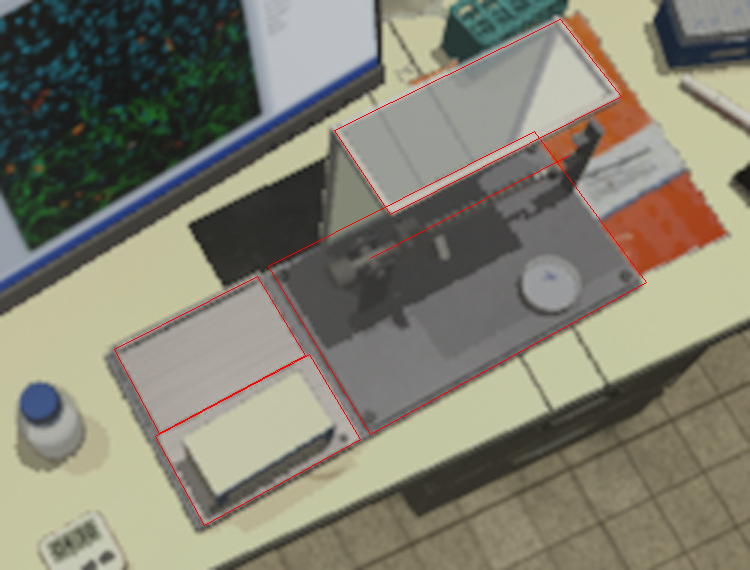

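View pics/scene0p.png

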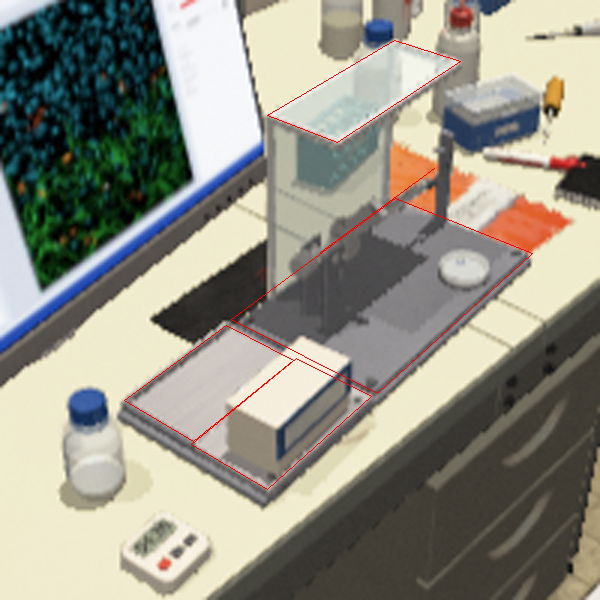

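```bash
cat >> h.py <<'E'
POSE=(.544,-.1418,.0778)
def balR(lean=0):
    # tool x=-bal y, z = sin(l)*bx - cos(l)*bz
    Rb,_=B(POSE); l=np.radians(lean)
    x=np.array([0,-1,0.]); z=np.array([np.sin(l),0,-np.cos(l)]); y=np.cross(z,x)
    return Rb@np.c_[x,y,z]
def goal(st,pb,lean=0):
    p=b2w(POSE,np.array(pb)/1000)[0]; R0=R.from_quat(st["eef_rot"]).as_matrix(); 
    d=R0.T@(p-st["ee_pos"])*1000; rv=np.degrees(R.from_matrix(R0.T@balR(lean)).as_rotvec())
    print("xyz",d.round(1),"rot",rv.round(2))
def show(st):
    print("t",round(st["time"],2),"bal mm",(w2b(POSE,st["ee_pos"])*1000).round(1),"F",np.round(st["ft_force"],1),"w",round(st["width"]*1000,1),"q",np.round(st["joint_positions"],2))
E
python3 - <<'E'
from h import *
from bench import r
p=cloud(dict(np.load("top0.npz"))).reshape(-1,3)
b=w2b(POSE,p)
m=(b[:,2]>.070)&(b[:,2]<.095)&(b[:,0]>-.13)&(b[:,0]<.02)&(b[:,1]>.07)&(b[:,1]<.25)
print(cv2.minAreaRect((b[m][:,:2]*1000).astype(np.float32)))
# monitor nearest
m=(b[:,2]>.05)&(b[:,1]>.0)&(b[:,1]<.27)&(b[:,0]>.09)&(b[:,0]<.4); print("obst x",np.percentile(b[m][:,0]*1000,[0,2,20]), b[m][np.argmin(b[m][:,0])])
st=r.read_state(); show(st); goal(st,(-122,163,150)); goal(st,(-122,163,250))
E
```

```text
((-69.97451782226562, 164.37435913085938), (62.17106628417969, 120.38816833496094), 2.519864082336426)
obst x [141.11720412 151.88851309 174.9697543 ] [0.1411172  0.26676674 0.08962789]
t 0.15 bal mm [-306.  -399.   209.6] F [-0.5  0.2  0.4] w 86.8 q [ 1.1   0.33 -0.06  1.46  0.02  1.35 -0.09]
xyz [-457.7 -374.3   60.1] rot [1.000e-02 6.000e-02 2.114e+01]
xyz [-457.8 -374.3  -39.9] rot [1.000e-02 6.000e-02 2.114e+01]
```

apply_moves --increments '[{"grip": 0, "xyz": [-45, -37, 6], "rotation": [0, 0, 4]}, {"grip": 0, "xyz": [-95, -78, 12], "rotation": [0, 0, 8]}, {"grip": 0, "xyz": [-145, -118, 18], "rotation": [0, 0, 12]}, {"grip": 0, "xyz": [-195, -159, 24], "rotation": [0, 0, 16]}, {"grip": 0, "xyz": [-245, -200, 30], "rotation": [0, 0, 21]}]'

```text
time: 0.78
ee_pos: [0.3424, -0.2628, 0.1805]
eef_rot: [0.734, -0.679, -0.0, -0.0]
ft_force: [1.9, -1.0, 0.3]
width: 0.0873
```

```bash
python3 - <<'E'
from h import *
from bench import r
st=r.read_state(); show(st); goal(st,(-122,163,150))
E
```

```text
t 0.78 bal mm [-210.4 -104.9  180.5] F [ 1.9 -1.   0.3] w 87.3 q [ 0.83 -0.06 -0.27  1.97 -0.02  1.24 -0.93]
xyz [-267.9  -88.4   30.6] rot [ 0.02  0.04 -0.  ]
```

apply_moves --increments '[{"grip": 0, "xyz": [-54, -22, 6], "rotation": [0, 0, 0]}, {"grip": 0, "xyz": [-108, -44, 12], "rotation": [0, 0, 0]}, {"grip": 0, "xyz": [-161, -60, 18], "rotation": [0, 0, 0]}, {"grip": 0, "xyz": [-215, -76, 24], "rotation": [0, 0, 0]}, {"grip": 0, "xyz": [-268, -88, 30], "rotation": [0, 0, 0]}]'

```text
time: 1.4
ee_pos: [0.4094, 0.0131, 0.1506]
eef_rot: [0.734, -0.679, -0.0, -0.0]
ft_force: [1.3, -0.3, 0.1]
width: 0.0872
```

```bash
python3 - <<'E'
from h import *
from bench import r,viewer
st=r.read_state(); show(st); goal(st,(-122,163,50))
c=viewer.camera("wrist"); cv2.imwrite("pics/w1.png",c["img"])
E
```

```text
t 1.4 bal mm [-122.2  164.9  150.6] F [ 1.3 -0.3  0.1] w 87.2 q [ 0.54 -0.08 -0.65  2.04 -0.05  1.17 -1.57]
xyz [  1.9  -0.2 100.6] rot [-0.01  0.02  0.  ]
```

View pics/w1.png

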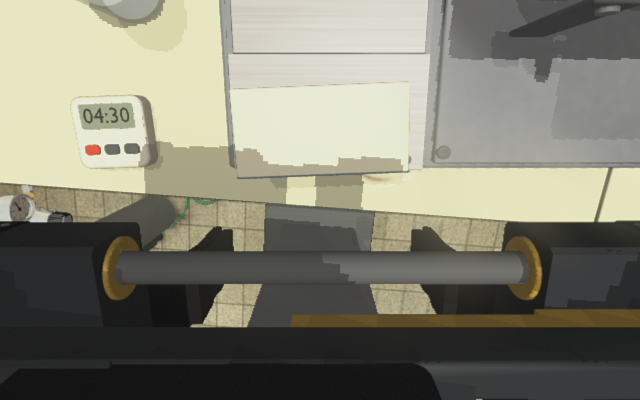

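apply_moves --increments '[{"grip": 0, "xyz": [1, 0, 25], "rotation": [0, 0, 0]}, {"grip": 0, "xyz": [2, 0, 50], "rotation": [0, 0, 0]}, {"grip": 0, "xyz": [2, 0, 75], "rotation": [0, 0, 0]}, {"grip": 0, "xyz": [2, 0, 97], "rotation": [0, 0, 0]}, {"grip": 0, "xyz": [2, 0, 100], "rotation": [0, 0, 0]}]'

```text
time: 2.08
ee_pos: [0.4086, 0.0183, 0.0492]
eef_rot: [0.736, -0.677, -0.002, -0.0]
ft_force: [-0.2, 0.8, 0.2]
width: 0.0869
```

```bash
python3 - <<'E'
from h import *
from bench import r,viewer
st=r.read_state(); show(st); goal(st,(0,163,50))
c=viewer.camera("scene"); cv2.imwrite("pics/s1.png",cv2.resize(c["img"][160:330,220:460],None,fx=3,fy=3,interpolation=cv2.INTER_CUBIC))
E
```

```text
t 2.08 bal mm [-122.6  170.1   49.2] F [-0.2  0.8  0.2] w 86.9 q [ 0.51  0.08 -0.68  2.15  0.05  0.94 -1.68]
xyz [   7.9 -122.5   -1.1] rot [0.12 0.18 0.39]
```

View pics/s1.png

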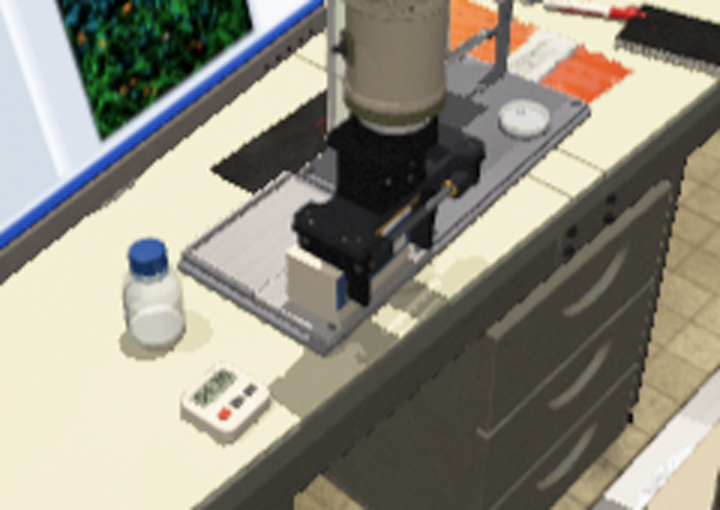

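apply_moves --increments '[{"grip": 0, "xyz": [7, -3, -1], "rotation": [0, 0, 0.4]}, {"grip": 0, "xyz": [8, -10, -1], "rotation": [0, 0, 0.4]}, {"grip": 0, "xyz": [8, -22, -1], "rotation": [0, 0, 0.4]}, {"grip": 0, "xyz": [8, -34, -1], "rotation": [0, 0, 0.4]}, {"grip": 0, "xyz": [8, -46, -1], "rotation": [0, 0, 0.4]}]'

```text
time: 2.75
ee_pos: [0.4565, 0.0144, 0.0506]
eef_rot: [0.734, -0.679, -0.002, -0.001]
ft_force: [-2.6, -0.0, 1.4]
width: 0.087
```

```bash
python3 - <<'E'
from h import *
from bench import r,viewer
st=r.read_state(); show(st); goal(st,(0,163,50))
c=viewer.camera("top"); cv2.imwrite("pics/t2.png",cv2.resize(c["img"][180:310,225:425],None,fx=4,fy=4,interpolation=cv2.INTER_CUBIC))
E
```

```text
t 2.75 bal mm [-75.1 162.6  50.6] F [-2.6 -0.   1.4] w 87.0 q [ 0.49  0.19 -0.66  2.04  0.14  0.96 -1.73]
xyz [ -0.4 -75.1   0.5] rot [ 0.07  0.18 -0.  ]
```

View pics/t2.png

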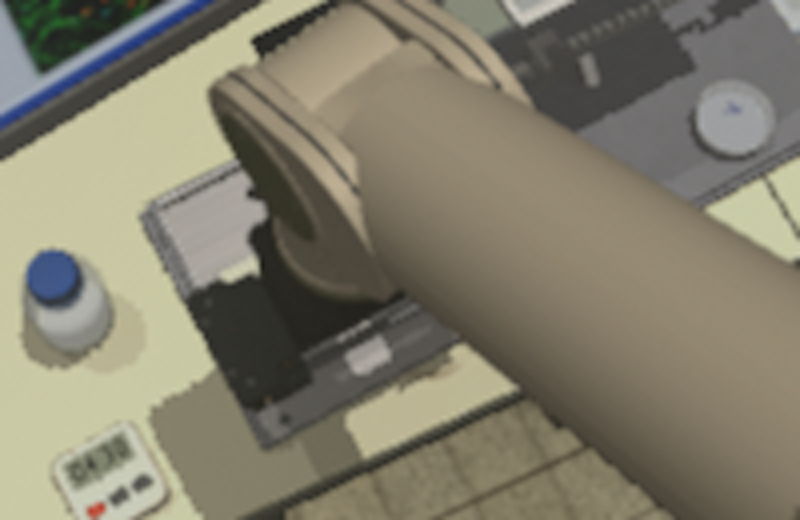

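apply_moves --increments '[{"grip": 0, "xyz": [0, -12, 0], "rotation": [0, 0, 0]}, {"grip": 0, "xyz": [0, -24, 0], "rotation": [0, 0, 0]}, {"grip": 0, "xyz": [0, -36, 0], "rotation": [0, 0, 0]}, {"grip": 0, "xyz": [0, -48, 0], "rotation": [0, 0, 0]}, {"grip": 0, "xyz": [0, -58, 0], "rotation": [0, 0, 0]}]'

```text
time: 3.42
ee_pos: [0.5166, 0.0192, 0.0507]
eef_rot: [0.734, -0.679, -0.001, -0.001]
ft_force: [-0.9, -0.3, -0.0]
width: 0.0872
```

```bash
python3 - <<'E'
from h import *
from bench import r,viewer
st=r.read_state(); show(st); goal(st,(0,163,50))
c=viewer.camera("wrist"); cv2.imwrite("pics/w3.png",c["img"])
for n in ["wrist","top","scene"]:
    c=viewer.camera(n)
    b=w2b(POSE,cloud(c)); np.set_printoptions(suppress=True)
    m=(b[...,2]>.072)&(b[...,2]<.088)&(b[...,0]>-.06)&(b[...,0]<.11)&(b[...,1]>.08)&(b[...,1]<.25)
    q=b[m]*1000; print(n,len(q)); 
    if len(q)>20: print(cv2.minAreaRect(q[:,:2].astype(np.float32)), np.percentile(q,[1,99],axis=0).round(1))
E
```

```text
t 3.42 bal mm [-14.8 162.6  50.7] F [-0.9 -0.3 -0. ] w 87.2 q [ 0.43  0.32 -0.63  1.89  0.22  1.   -1.79]
xyz [ -0.4 -14.8   0.7] rot [-0.02  0.22 -0.01]
wrist 40709
((15.932769775390625, 165.34706115722656), (120.94230651855469, 80.6952133178711), 89.96778106689453) [[ -4.7 107.   77.3]
 [ 55.8 223.6  80.9]]
top 17
scene 273
((14.901571273803711, 166.01541137695312), (84.84466552734375, 121.59046173095703), 0.9352921843528748) [[-25.4 108.1  72.5]
 [ 55.5 226.5  86.6]]
```

View pics/w3.png

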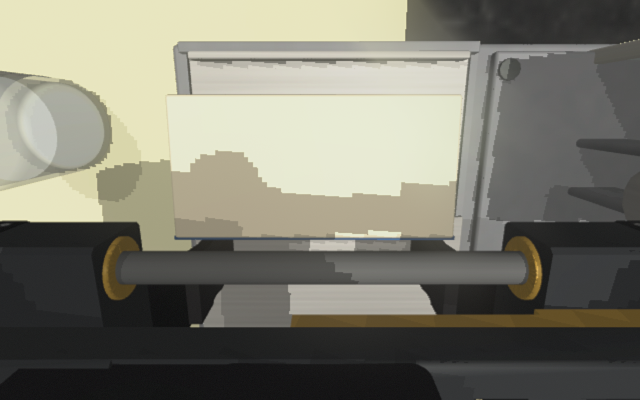

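apply_moves --increments '[{"grip": 0, "xyz": [0, -6, 0], "rotation": [0, 0, 0]}, {"grip": 0, "xyz": [0, -11, 0], "rotation": [0, 0, 0]}, {"grip": 0, "xyz": [0, -14, 0], "rotation": [0, 0, 0]}, {"grip": 0, "xyz": [0, -14, 0], "rotation": [0, 0, 0]}, {"grip": 0, "xyz": [0, -6, 0], "rotation": [0, 0, 0]}]'

```text
time: 4.25
ee_pos: [0.5222, 0.0199, 0.051]
eef_rot: [0.734, -0.679, -0.001, -0.002]
ft_force: [-1.1, -0.8, 0.6]
width: 0.0874
```

```bash
python3 - <<'E'
from h import *
from bench import r,viewer
st=r.read_state(); show(st); goal(st,(-60,163,60)); goal(st,(-90,163,200))
c=viewer.camera("wrist"); cv2.imwrite("pics/w4.png",c["img"])
b=w2b(POSE,cloud(c)); np.set_printoptions(suppress=True)
m=(b[...,2]>.072)&(b[...,2]<.088)&(b[...,0]>-.06)&(b[...,0]<.11)&(b[...,1]>.08)&(b[...,1]<.25)
q=b[m]*1000; print(cv2.minAreaRect(q[:,:2].astype(np.float32)), np.percentile(q,[1,99],axis=0).round(1))
m=(b[...,2]>.024)&(b[...,2]<.035)&(b[...,0]>.07)&(b[...,0]<.11)&(b[...,1]>.1)&(b[...,1]<.22)
print("lip",np.percentile(b[m]*1000,[1,5,20,50,95],axis=0).round(1))
m=(b[...,2]>.012)&(b[...,2]<.024)&(b[...,0]>.0)&(b[...,0]<.11)&(b[...,1]>.07)&(b[...,1]<.26)
print("pl",np.percentile(b[m]*1000,[1,5,50,95,99],axis=0).round(1))
E
```

```text
t 4.25 bal mm [ -9.1 162.9  51. ] F [-1.1 -0.8  0.6] w 87.4 q [ 0.43  0.33 -0.63  1.88  0.22  1.   -1.79]
xyz [-0.1 50.9 -9.1] rot [-0.08  0.24  0.  ]
xyz [  -0.7   80.7 -149.1] rot [-0.08  0.24  0.  ]
((24.741378784179688, 165.4138946533203), (89.42951202392578, 121.03953552246094), 0.15813490748405457) [[ -0.3 107.   76.9]
 [ 68.8 223.7  80.7]]
lip [[ 76.5 101.1  24.2]
 [ 76.6 106.1  24.8]
 [ 77.1 123.9  25.6]
 [ 78.5 160.   26.4]
 [ 80.6 214.   27.6]]
pl [[  3.2  76.1  14.9]
 [ 16.3  77.1  15.8]
 [ 81.8 128.7  18.9]
 [ 86.1 231.7  20.7]
 [ 86.7 239.4  21.4]]
```

View pics/w4.png

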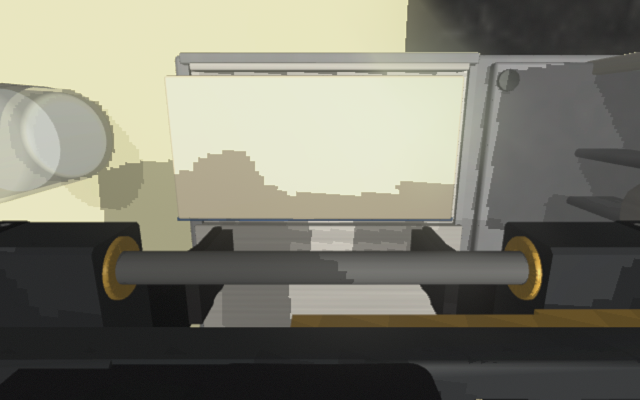

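apply_moves --increments '[{"grip": 0, "xyz": [0, 25, 0], "rotation": [0, 0, 0]}, {"grip": 0, "xyz": [0, 55, -15], "rotation": [0, 0, 0]}, {"grip": 0, "xyz": [0, 75, -50], "rotation": [0, 0, 0]}, {"grip": 0, "xyz": [0, 80, -100], "rotation": [0, 0, 0]}, {"grip": 0, "xyz": [0, 80, -150], "rotation": [0, 0, 0]}]'

```text
time: 4.92
ee_pos: [0.4402, 0.0129, 0.2023]
eef_rot: [0.734, -0.679, -0.001, -0.001]
ft_force: [1.6, -0.1, -0.1]
width: 0.0868
```

```bash
python3 - <<'E'
from h import *
from bench import r,viewer
st=r.read_state(); show(st); goal(st,(-190,-60,240),40); goal(st,(-150,-80,240),20)
for n,(u0,v0,u1,v1) in dict(top=(290,115,475,235),scene=(310,110,440,230)).items():
    c=viewer.camera(n); np.savez(f"{n}5.npz",**c); cv2.imwrite(f"pics/{n}5.png",cv2.resize(c["img"][v0:v1,u0:u1],None,fx=4,fy=4,interpolation=cv2.INTER_CUBIC))
E
```

```text
t 4.92 bal mm [-91.5 162.3 202.3] F [ 1.6 -0.1 -0.1] w 86.8 q [ 0.57 -0.05 -0.67  1.9  -0.03  1.28 -1.58]
xyz [222.1  98.5 -38.4] rot [39.98  0.16 -0.05]
xyz [242.1  58.5 -38.4] rot [19.98  0.16 -0.02]
```

View pics/top5.png

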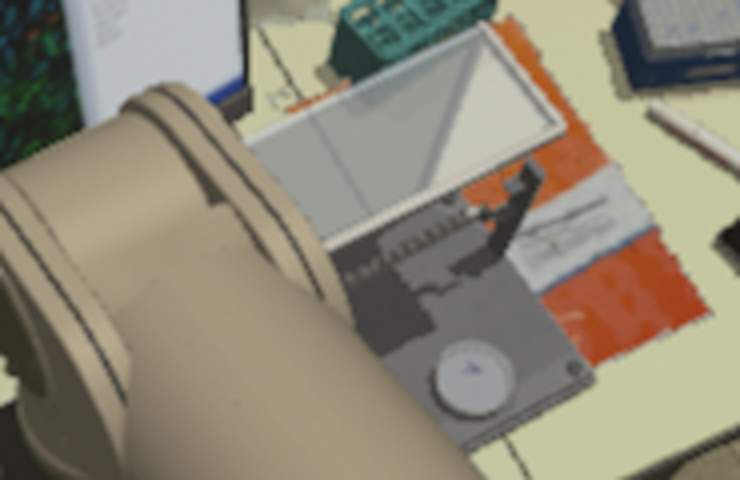

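View pics/scene5.png

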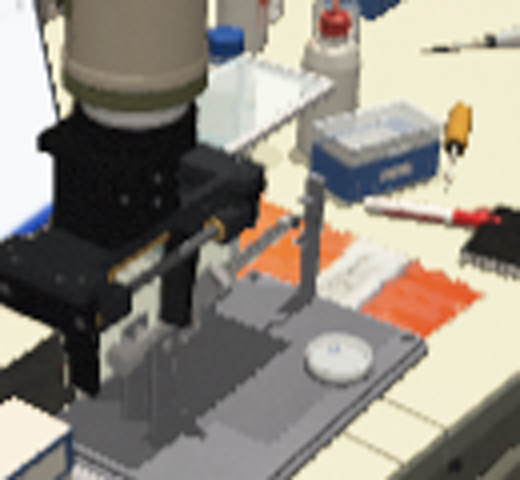

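apply_moves --increments '[{"grip": 150, "xyz": [40, 15, -5], "rotation": [8, 0, 0]}, {"grip": 150, "xyz": [90, 35, -12], "rotation": [16, 0, 0]}, {"grip": 150, "xyz": [140, 55, -20], "rotation": [24, 0, 0]}, {"grip": 150, "xyz": [185, 65, -25], "rotation": [32, 0, 0]}, {"grip": 150, "xyz": [232, 70, -30], "rotation": [40, 0, 0]}]'

```text
time: 5.65
ee_pos: [0.3906, -0.2256, 0.2355]
eef_rot: [0.687, -0.637, 0.238, -0.255]
ft_force: [1.9, 0.7, 0.5]
width: 0.0449
```

```bash
python3 - <<'E'
from h import *
from bench import r,viewer
st=r.read_state(); show(st); goal(st,(-80,-70,217),40)
c=viewer.camera("wrist"); np.savez(f"wrist6.npz",**c); cv2.imwrite("pics/w6.png",c["img"])
E
```

```text
t 5.65 bal mm [-159.5  -71.6  235.5] F [1.9 0.7 0.5] w 44.9 q [ 0.63 -0.44  0.17  2.32 -0.62  0.86 -0.38]
xyz [ -1.8 -48.   65.9] rot [-0.83 -0.15 -0.05]
```

View pics/w6.png

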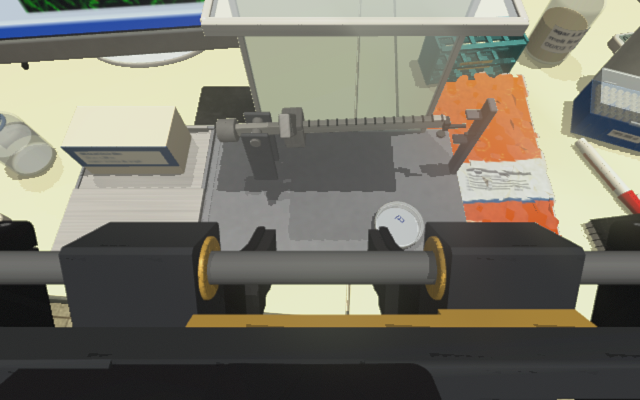

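```bash
python3 - <<'E'
from h import *
c=dict(np.load("wrist6.npz")); np.set_printoptions(suppress=True)
b=w2b(POSE,cloud(c))*1000
cv2.imwrite("pics/w6a.png",cv2.resize(c["img"][90:190,210:330],None,fx=6,fy=6,interpolation=cv2.INTER_NEAREST))
cv2.imwrite("pics/w6b.png",cv2.resize(c["img"][85:185,410:510],None,fx=6,fy=6,interpolation=cv2.INTER_NEAREST))
for v in range(100,150,4):
    print(v,[tuple(b[v,u].round(0).astype(int)) if np.isfinite(b[v,u,0]) else None for u in range(274,306,4)])
E
```

```text
100 [(np.int64(77), np.int64(-15), np.int64(79)), (np.int64(77), np.int64(-19), np.int64(79)), (np.int64(77), np.int64(-24), np.int64(79)), (np.int64(77), np.int64(-29), np.int64(79)), (np.int64(76), np.int64(-34), np.int64(80)), (np.int64(77), np.int64(-39), np.int64(78)), (np.int64(78), np.int64(-44), np.int64(78)), (np.int64(77), np.int64(-49), np.int64(79))]
104 [(np.int64(77), np.int64(-14), np.int64(71)), (np.int64(77), np.int64(-19), np.int64(72)), (np.int64(77), np.int64(-24), np.int64(72)), (np.int64(77), np.int64(-29), np.int64(72)), (np.int64(76), np.int64(-34), np.int64(73)), (np.int64(77), np.int64(-39), np.int64(72)), (np.int64(77), np.int64(-44), np.int64(72)), (np.int64(77), np.int64(-48), np.int64(72))]
108 [(np.int64(77), np.int64(-13), np.int64(65)), (np.int64(76), np.int64(-18), np.int64(66)), (np.int64(28), np.int64(-31), np.int64(120)), (np.int64(28), np.int64(-35), np.int64(121)), (np.int64(28), np.int64(-39), np.int64(120)), (np.int64(27), np.int64(-44), np.int64(122)), (np.int64(28), np.int64(-48), np.int64(121)), (np.int64(77), np.int64(-48), np.int64(65))]

[... 2995 characters left out ...]
nt64(-14), np.int64(55)), (np.int64(55), np.int64(-14), np.int64(18)), (np.int64(55), np.int64(-19), np.int64(18)), (np.int64(5), np.int64(-33), np.int64(89)), (np.int64(4), np.int64(-38), np.int64(89)), (np.int64(3), np.int64(-42), np.int64(91)), (np.int64(4), np.int64(-47), np.int64(89)), (np.int64(4), np.int64(-51), np.int64(90))]
148 [(np.int64(29), np.int64(-13), np.int64(45)), (np.int64(48), np.int64(-14), np.int64(19)), (np.int64(49), np.int64(-20), np.int64(17)), (np.int64(50), np.int64(-25), np.int64(16)), (np.int64(49), np.int64(-30), np.int64(17)), (np.int64(49), np.int64(-36), np.int64(18)), (np.int64(48), np.int64(-41), np.int64(19)), (np.int64(48), np.int64(-47), np.int64(19))]
```

View pics/w6a.png

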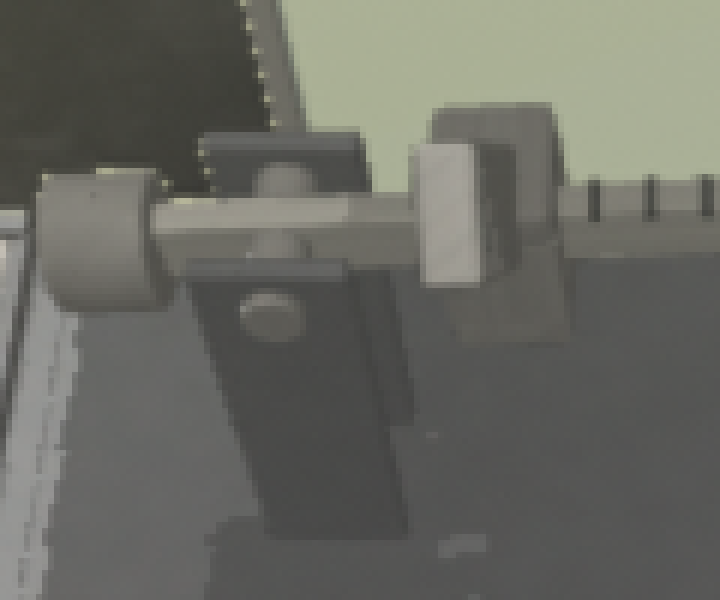

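View pics/w6b.png

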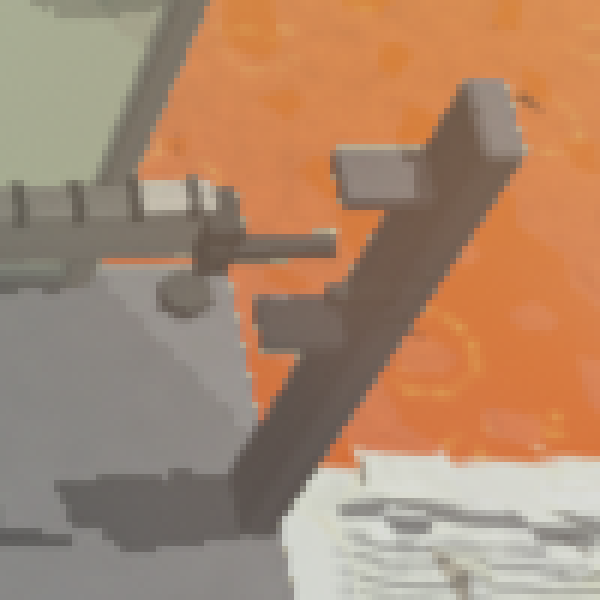

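```bash
python3 - <<'E'
from h import *
from bench import r,viewer
st=r.read_state(); show(st); goal(st,(-69,-39.5,211),40); goal(st,(-5,-39.5,134),40)
E
```

```text
t 5.7 bal mm [-163.7  -79.7  234.4] F [-3.3 -3.8 -1.7] w 41.6 q [ 0.63 -0.44  0.2   2.32 -0.62  0.86 -0.36]
xyz [-41.4 -55.5  79.6] rot [-1.26 -0.59 -0.4 ]
xyz [-42.4 -52.8 179.7] rot [-1.26 -0.59 -0.4 ]
```

apply_moves --increments '[{"grip": 140, "xyz": [-15, -20, 20], "rotation": [-1, 0, 0]}, {"grip": 140, "xyz": [-30, -40, 45], "rotation": [-1, -0.5, 0]}, {"grip": 140, "xyz": [-41, -55, 70], "rotation": [-1.3, -0.6, -0.4]}, {"grip": 140, "xyz": [-41, -55, 80], "rotation": [-1.3, -0.6, -0.4]}, {"grip": 140, "xyz": [-41, -55, 80], "rotation": [-1.3, -0.6, -0.4]}]'

```text
time: 6.32
ee_pos: [0.4775, -0.1866, 0.2091]
eef_rot: [0.69, -0.638, 0.231, -0.251]
ft_force: [-0.1, 0.3, 0.3]
width: 0.0395
```

```bash
python3 - <<'E'
from h import *
from bench import r,viewer
st=r.read_state(); show(st); goal(st,(-5,-39.5,134),40)
c=viewer.camera("wrist"); np.savez(f"wrist7.npz",**c); cv2.imwrite("pics/w7.png",c["img"])
b=w2b(POSE,cloud(c))*1000
m=(b[...,2]>135)&(b[...,2]<175)&(b[...,0]>-45)&(b[...,0]<0)&(b[...,1]<-20)&(b[...,1]>-60)
v,u=np.nonzero(m); print(len(v),u.min(),u.max(),v.min(),v.max(),np.percentile(b[m],[2,50,98],axis=0).round(1))
E
```

```text
t 6.33 bal mm [-69.8 -39.5 209.1] F [-0.1  0.3  0.3] w 39.5 q [ 0.55 -0.3   0.    2.29 -0.65  0.67 -0.52]
xyz [ 0.1 -1.6 99.2] rot [ 0.15  0.06 -0.03]
505 313 327 180 215 [[-31.4 -44.2 147.8]
 [-21.9 -39.  156.9]
 [ -2.4 -33.9 163.6]]
```

View pics/w7.png

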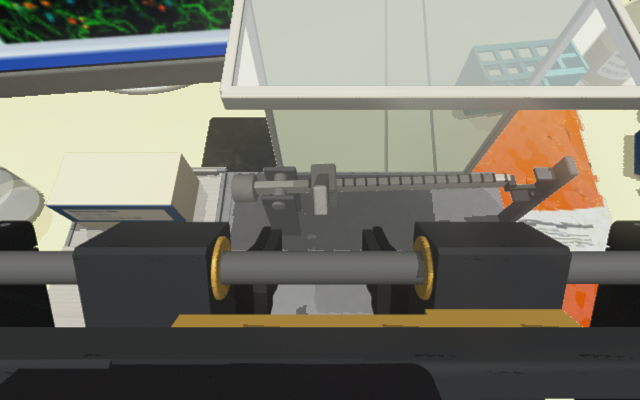

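apply_moves --increments '[{"grip": 150, "xyz": [0, -1, 25], "rotation": [0, 0, 0]}, {"grip": 150, "xyz": [0, -1, 50], "rotation": [0, 0, 0]}, {"grip": 150, "xyz": [0, -1.5, 75], "rotation": [0, 0, 0]}, {"grip": 150, "xyz": [0, -1.5, 95], "rotation": [0, 0, 0]}, {"grip": 160, "xyz": [0, -1.5, 99], "rotation": [0, 0, 0]}]'

```text
time: 7.0
ee_pos: [0.5414, -0.1823, 0.134]
eef_rot: [0.69, -0.639, 0.231, -0.25]
ft_force: [0.1, -0.3, 0.4]
width: 0.0335
```

```bash
python3 - <<'E'
from h import *
from bench import r,viewer
st=r.read_state(); show(st); goal(st,(-5,-39.5,134),40)
c=viewer.camera("wrist"); np.savez(f"wrist8.npz",**c); cv2.imwrite("pics/w8.png",c["img"])
c=viewer.camera("top"); cv2.imwrite("pics/t8.png",cv2.resize(c["img"][115:235,290:475],None,fx=4,fy=4,interpolation=cv2.INTER_CUBIC))
c=viewer.camera("scene"); cv2.imwrite("pics/s8.png",cv2.resize(c["img"][110:230,310:440],None,fx=4,fy=4,interpolation=cv2.INTER_CUBIC))
E
```

```text
t 7.0 bal mm [ -5.7 -40.2 134. ] F [ 0.1 -0.3  0.4] w 33.5 q [ 0.45 -0.06 -0.    2.27 -0.85  0.45 -0.36]
xyz [-0.7 -0.6  0.5] rot [ 0.17  0.03 -0.1 ]
```

View pics/w8.png

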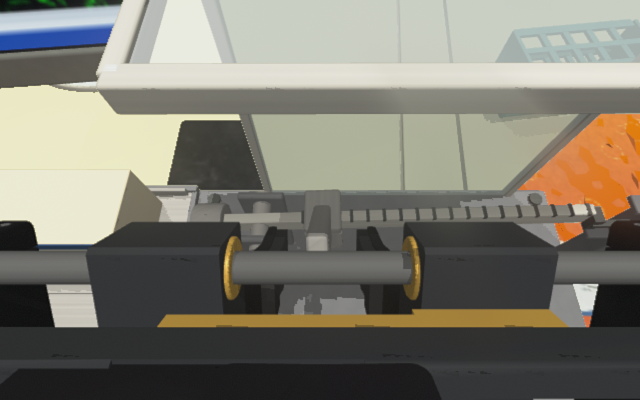

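View pics/t8.png

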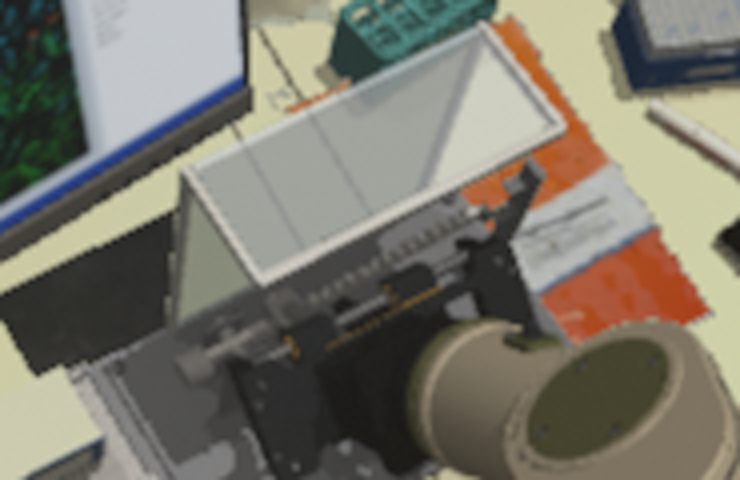

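View pics/s8.png

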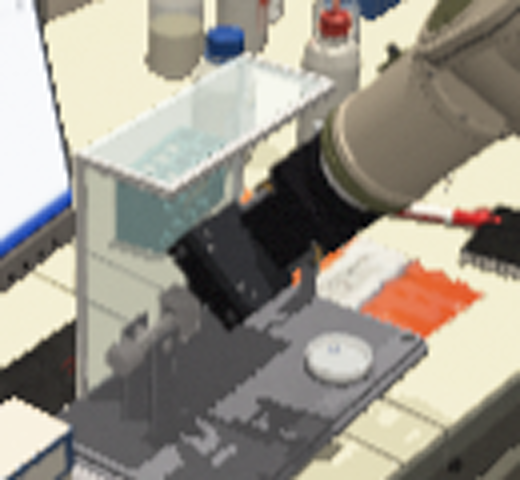

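apply_moves --increments '[{"grip": 255, "xyz": [0, 0, 0], "rotation": [0, 0, 0]}, {"grip": 255, "xyz": [0, 0, 0], "rotation": [0, 0, 0]}, {"grip": 255, "xyz": [0, 0, 0], "rotation": [0, 0, 0]}, {"grip": 255, "xyz": [12, 0, 0], "rotation": [0, 0, 0]}, {"grip": 255, "xyz": [28, 0, 0], "rotation": [0, 0, 0]}]' --squeeze 5

```text
time: 7.78
ee_pos: [0.5437, -0.2111, 0.1353]
eef_rot: [0.69, -0.638, 0.232, -0.251]
ft_force: [1.1, 0.5, -0.8]
width: 0.0102
```

```bash
python3 - <<'E'
from h import *
from bench import r,viewer
st=r.read_state(); show(st); goal(st,(-5,-124,134),40)
E
```

```text
t 7.78 bal mm [ -5.6 -69.  135.3] F [ 1.1  0.5 -0.8] w 10.2 q [ 0.48 -0.02  0.04  2.23 -0.88  0.49 -0.28]
xyz [55.   0.3  1.4] rot [ 0.07  0.   -0.04]
```

apply_moves --increments '[{"grip": 255, "xyz": [16, 0, 0], "rotation": [0, 0, 0]}, {"grip": 255, "xyz": [32, 0, 0], "rotation": [0, 0, 0]}, {"grip": 255, "xyz": [47, 0, 0], "rotation": [0, 0, 0]}, {"grip": 255, "xyz": [55, 0, 0], "rotation": [0, 0, 0]}, {"grip": 255, "xyz": [55, 0, 0], "rotation": [0, 0, 0]}]'

```text
time: 8.4
ee_pos: [0.548, -0.2668, 0.1353]
eef_rot: [0.689, -0.639, 0.232, -0.251]
ft_force: [-0.0, -0.4, -1.2]
width: 0.0104
```

apply_moves --increments '[{"grip": 190, "xyz": [0, 0, 0], "rotation": [0, 0, 0]}, {"grip": 190, "xyz": [0, 0, 0], "rotation": [0, 0, 0]}, {"grip": 190, "xyz": [0, 0, 0], "rotation": [0, 0, 0]}, {"grip": 190, "xyz": [0, 0, 0], "rotation": [0, 0, 0]}, {"grip": 190, "xyz": [0, 0, 0], "rotation": [0, 0, 0]}]'

```text
time: 9.02
ee_pos: [0.548, -0.2667, 0.1354]
eef_rot: [0.689, -0.639, 0.232, -0.251]
ft_force: [-0.0, -0.4, 0.6]
width: 0.0223
```

```bash
python3 - <<'E'
from h import *
from bench import r,viewer
st=r.read_state(); show(st); goal(st,(-5,-124,134),40)
c=viewer.camera("wrist"); np.savez(f"wrist9.npz",**c); cv2.imwrite("pics/w9.png",c["img"])
c=viewer.camera("top"); cv2.imwrite("pics/t9.png",cv2.resize(c["img"][130:220,360:475],None,fx=6,fy=6,interpolation=cv2.INTER_CUBIC))
E
```

```text
t 9.03 bal mm [  -5.7 -124.8  135.4] F [-0.  -0.4  0.6] w 22.3 q [ 0.53  0.06  0.1   2.15 -0.91  0.56 -0.16]
xyz [-0.8  0.3  1.5] rot [ 0.07 -0.05 -0.08]
```

View pics/w9.png

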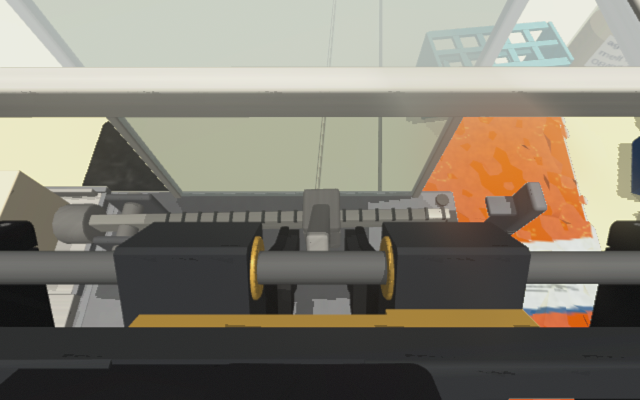

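View pics/t9.png

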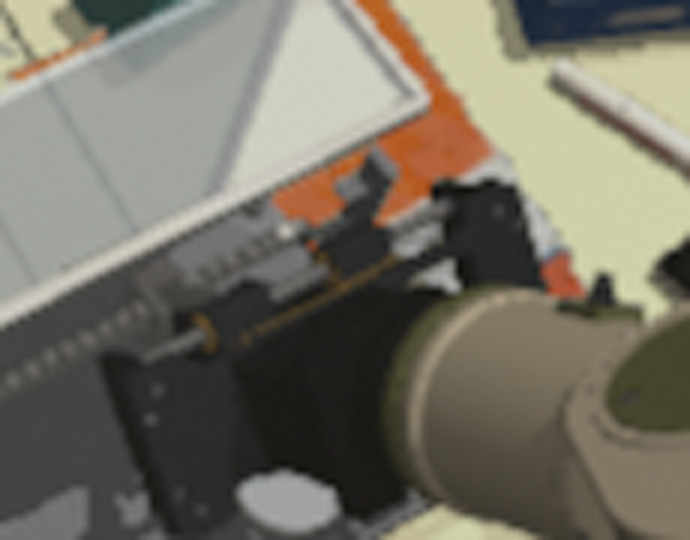

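apply_moves --increments '[{"grip": 190, "xyz": [-1, 0, 0], "rotation": [0, 0, 0]}, {"grip": 190, "xyz": [-1, 0, 0], "rotation": [0, 0, 0]}, {"grip": 190, "xyz": [-1, 0, 0], "rotation": [0, 0, 0]}, {"grip": 190, "xyz": [-1, 0, 0], "rotation": [0, 0, 0]}, {"grip": 190, "xyz": [-1, 0, 0], "rotation": [0, 0, 0]}]'

```text
time: 9.75
ee_pos: [0.5479, -0.2658, 0.1354]
eef_rot: [0.689, -0.639, 0.232, -0.251]
ft_force: [-0.2, 0.6, -0.3]
width: 0.0217
```

```bash
cat >> h.py <<'E'
def slope(c):
    b=w2b(POSE,cloud(c))*1000
    out=[]
    m=(abs(b[...,0]-20)<5)&(b[...,2]>80)&(b[...,2]<130)
    # beam ridge: per y bin take the top (z) median of upper points
    ys=[];zs=[]
    for y in np.arange(-200,-20,4):
        q=b[m&(abs(b[...,1]-y)<2)]
        if len(q)>=4: ys.append(y); zs.append(np.median(q[:,2]))
    ys=np.array(ys);zs=np.array(zs)
    k=np.ones(len(ys),bool)
    for _ in range(6):
        a=np.polyfit(ys[k],zs[k],1); e=zs-np.polyval(a,ys); k=abs(e)<max(1.5,2*np.median(abs(e[k])))
    print("slope dz/dy",a[0].round(4),"z@0",a[1].round(1),"n",k.sum(),len(ys),"tip dz(up+)",(-222*a[0]).round(1)); return ys,zs
E
python3 - <<'E'
from h import *
from bench import r,viewer
for f in ["wrist6","wrist7","wrist8","wrist9"]:
    y,z=slope(dict(np.load(f+".npz")))
    print(np.c_[y,z].round(1).tolist()[::4])
c=viewer.camera("wrist"); np.savez("wrist10.npz",**c); slope(c)
E
```

```text
slope dz/dy -0.0649 z@0 106.9 n 38 44 tip dz(up+) 14.4
[[-200.0, 119.9], [-184.0, 118.7], [-168.0, 118.1], [-152.0, 116.6], [-136.0, 116.1], [-120.0, 114.6], [-104.0, 113.8], [-88.0, 112.4], [-72.0, 111.4], [-56.0, 110.3], [-40.0, 121.0]]
slope dz/dy -0.0644 z@0 107.1 n 39 45 tip dz(up+) 14.3
[[-200.0, 120.3], [-184.0, 118.8], [-168.0, 117.8], [-152.0, 116.6], [-136.0, 115.6], [-120.0, 114.9], [-104.0, 113.9], [-88.0, 112.8], [-72.0, 111.6], [-56.0, 110.7], [-40.0, 121.3], [-24.0, 108.6]]
slope dz/dy -0.0649 z@0 107.0 n 39 45 tip dz(up+) 14.4
[[-200.0, 120.1], [-184.0, 118.9], [-168.0, 118.1], [-152.0, 116.8], [-136.0, 115.9], [-120.0, 114.9], [-104.0, 113.4], [-88.0, 112.7], [-72.0, 111.6], [-56.0, 110.6], [-40.0, 121.3], [-24.0, 108.4]]
slope dz/dy -0.0443 z@0 107.0 n 39 45 tip dz(up+) 9.8
[[-200.0, 116.0], [-184.0, 115.2], [-168.0, 114.4], [-152.0, 113.5], [-136.0, 123.3], [-120.0, 123.7], [-104.0, 111.4], [-88.0, 111.1], [-72.0, 110.1], [-56.0, 109.5], [-40.0, 108.7], [-24.0, 108.0]]
slope dz/dy -0.0499 z@0 107.0 n 39 45 tip dz(up+) 11.1
```

apply_moves --increments '[{"grip": 190, "xyz": [0, 0, 0]}, {"grip": 190, "xyz": [0, 0, 0]}, {"grip": 190, "xyz": [0, 0, 0]}, {"grip": 190, "xyz": [0, 0, 0]}, {"grip": 190, "xyz": [0, 0, 0]}]'

```text
$.increments[0]: bad value
```

apply_moves --increments '[{"grip": 190, "xyz": [0, 0, 0]}, {"grip": 190, "xyz": [0, 0, 0]}, {"grip": 190, "xyz": [0, 0, 0]}, {"grip": 190, "xyz": [0, 0, 0]}, {"grip": 190, "xyz": [0, 0, 0]}]'

```text
$.increments[0]: bad value
```

```bash
python3 - <<'E'
from h import *
from bench import r,viewer
c=viewer.camera("wrist"); np.savez("wrist11.npz",**c); y,z=slope(c); show(r.read_state())
b=w2b(POSE,cloud(c))*1000
m=(b[...,2]>135)&(b[...,2]<175)&(b[...,0]>-45)&(b[...,0]<0)&(abs(b[...,1]+124)<9)
print(np.percentile(b[m],[2,50,98],axis=0).round(1))
E
```

```text
slope dz/dy -0.0505 z@0 107.0 n 39 45 tip dz(up+) 11.2
t 9.85 bal mm [  -5.7 -123.9  135.3] F [-0.3  0.6 -0.1] w 22.7 q [ 0.53  0.06  0.1   2.15 -0.91  0.56 -0.16]
[[ -21.4 -128.6  148.5]
 [ -15.8 -123.4  163.9]
 [  -0.7 -118.2  167.8]]
```

apply_moves --increments '[{"grip": 255, "xyz": [0, 0, 0], "rotation": [0, 0, 0]}, {"grip": 255, "xyz": [0, 0, 0], "rotation": [0, 0, 0]}, {"grip": 255, "xyz": [5, 0, 0], "rotation": [0, 0, 0]}, {"grip": 255, "xyz": [11, 0, 0], "rotation": [0, 0, 0]}, {"grip": 255, "xyz": [11, 0, 0], "rotation": [0, 0, 0]}]'

```text
time: 10.48
ee_pos: [0.5488, -0.2777, 0.1354]
eef_rot: [0.689, -0.639, 0.232, -0.25]
ft_force: [0.7, -1.6, -0.6]
width: 0.0107
```

apply_moves --increments '[{"grip": 190, "xyz": [0, 0, 0], "rotation": [0, 0, 0]}, {"grip": 190, "xyz": [0, 0, 0], "rotation": [0, 0, 0]}, {"grip": 190, "xyz": [0, 0, 0], "rotation": [0, 0, 0]}, {"grip": 190, "xyz": [0, 0, 0], "rotation": [0, 0, 0]}, {"grip": 190, "xyz": [0, 0, 0], "rotation": [0, 0, 0]}]'

```text
time: 11.1
ee_pos: [0.5488, -0.2776, 0.1355]
eef_rot: [0.689, -0.639, 0.232, -0.25]
ft_force: [0.1, 0.9, -0.2]
width: 0.0224
```

apply_moves --increments '[{"grip": 190, "xyz": [0, 0, 0], "rotation": [0, 0, 0]}, {"grip": 190, "xyz": [0, 0, 0], "rotation": [0, 0, 0]}, {"grip": 190, "xyz": [0, 0, 0], "rotation": [0, 0, 0]}, {"grip": 190, "xyz": [0, 0, 0], "rotation": [0, 0, 0]}, {"grip": 190, "xyz": [0, 0, 0], "rotation": [0, 0, 0]}]'

```text
time: 11.72
ee_pos: [0.5488, -0.2776, 0.1355]
eef_rot: [0.689, -0.639, 0.232, -0.25]
ft_force: [-0.7, -0.3, -0.5]
width: 0.0225
```

apply_moves --increments '[{"grip": 190, "xyz": [0, 0, 0], "rotation": [0, 0, 0]}, {"grip": 190, "xyz": [0, 0, 0], "rotation": [0, 0, 0]}, {"grip": 190, "xyz": [0, 0, 0], "rotation": [0, 0, 0]}, {"grip": 190, "xyz": [0, 0, 0], "rotation": [0, 0, 0]}, {"grip": 190, "xyz": [0, 0, 0], "rotation": [0, 0, 0]}]'

```text
time: 12.35
ee_pos: [0.5488, -0.2776, 0.1355]
eef_rot: [0.689, -0.639, 0.232, -0.25]
ft_force: [0.4, 0.6, 0.2]
width: 0.0222
```

```bash
python3 - <<'E'
from h import *
from bench import r,viewer
c=viewer.camera("wrist"); np.savez("wrist12.npz",**c); y,z=slope(c); show(r.read_state())
b=w2b(POSE,cloud(c))*1000
m=(b[...,2]>135)&(b[...,2]<175)&(b[...,0]>-45)&(b[...,0]<0)&(abs(b[...,1]+135)<9)
print(np.percentile(b[m],[2,50,98],axis=0).round(1))
E
```

```text
slope dz/dy 0.0047 z@0 107.1 n 39 45 tip dz(up+) -1.0
t 12.4 bal mm [  -5.7 -135.8  135.5] F [ 0.8  0.2 -0.4] w 22.3 q [ 0.54  0.07  0.11  2.13 -0.92  0.57 -0.15]
[[ -19.8 -143.4  142.9]
 [ -13.8 -138.8  157.4]
 [  -0.7 -134.2  160.9]]
```

apply_moves --increments '[{"grip": 190, "xyz": [-2, 0, 0], "rotation": [0, 0, 0]}, {"grip": 190, "xyz": [-4, 0, 0], "rotation": [0, 0, 0]}, {"grip": 190, "xyz": [-5.4, 0, 0], "rotation": [0, 0, 0]}, {"grip": 190, "xyz": [-5.4, 0, 0], "rotation": [0, 0, 0]}, {"grip": 190, "xyz": [-2.5, 0, 0], "rotation": [0, 0, 0]}]'

```text
time: 13.02
ee_pos: [0.5487, -0.275, 0.1354]
eef_rot: [0.689, -0.639, 0.232, -0.25]
ft_force: [-0.4, 0.4, -0.1]
width: 0.022
```

apply_moves --increments '[{"grip": 170, "xyz": [2, 0, 0], "rotation": [0, 0, 0]}, {"grip": 170, "xyz": [2, 0, 0], "rotation": [0, 0, 0]}, {"grip": 150, "xyz": [2, 0, 0], "rotation": [0, 0, 0]}, {"grip": 150, "xyz": [2, 0, 0], "rotation": [0, 0, 0]}, {"grip": 150, "xyz": [2, 0, 0], "rotation": [0, 0, 0]}]'

```text
time: 13.65
ee_pos: [0.5488, -0.2769, 0.1354]
eef_rot: [0.689, -0.639, 0.232, -0.25]
ft_force: [-0.5, 0.4, -0.1]
width: 0.0355
```

```bash
python3 - <<'E'
from h import *
from bench import r,viewer
c=viewer.camera("wrist"); np.savez("wrist13.npz",**c); y,z=slope(c); st=r.read_state(); show(st)
b=w2b(POSE,cloud(c))*1000
m=(b[...,2]>135)&(b[...,2]<175)&(b[...,0]>-45)&(b[...,0]<0)&(abs(b[...,1]+136)<9)
print(np.percentile(b[m],[2,50,98],axis=0).round(1))
cv2.imwrite("pics/w13.png",c["img"])
E
```

```text
slope dz/dy -0.0029 z@0 107.1 n 39 45 tip dz(up+) 0.6
t 13.7 bal mm [  -5.7 -135.   135.4] F [-0.3  0.3  0.3] w 35.6 q [ 0.54  0.07  0.11  2.13 -0.92  0.57 -0.15]
[[ -19.9 -141.3  143.7]
 [ -14.2 -136.4  158.4]
 [  -0.7 -131.7  162. ]]
```

View pics/w13.png

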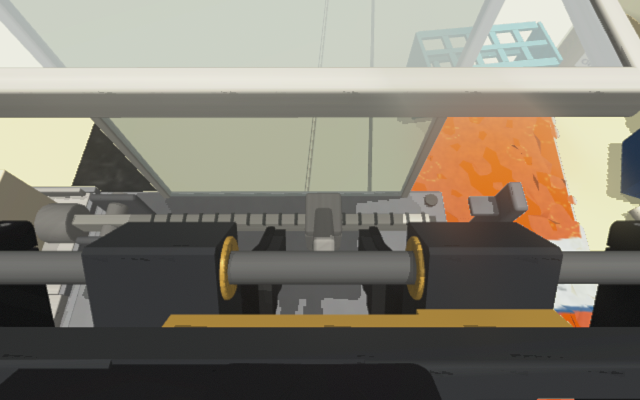

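apply_moves --increments '[{"grip": 140, "xyz": [0, 0, -15], "rotation": [0, 0, 0]}, {"grip": 140, "xyz": [0, 0, -40], "rotation": [0, 0, 0]}, {"grip": 140, "xyz": [0, 0, -70], "rotation": [0, 0, 0]}, {"grip": 140, "xyz": [0, 0, -100], "rotation": [0, 0, 0]}, {"grip": 140, "xyz": [0, 20, -125], "rotation": [0, 0, 0]}]'

```text
time: 14.32
ee_pos: [0.453, -0.2847, 0.2211]
eef_rot: [0.689, -0.638, 0.234, -0.25]
ft_force: [0.3, -0.5, -0.2]
width: 0.0393
```

apply_moves --increments '[{"grip": 140, "xyz": [0, 15, -12], "rotation": [0, 0, 0]}, {"grip": 140, "xyz": [0, 30, -15], "rotation": [0, 0, 0]}, {"grip": 140, "xyz": [0, 30, -15], "rotation": [0, 0, 0]}, {"grip": 140, "xyz": [0, 30, -15], "rotation": [0, 0, 0]}, {"grip": 140, "xyz": [0, 30, -15], "rotation": [0, 0, 0]}]'

```text
time: 14.95
ee_pos: [0.421, -0.2868, 0.213]
eef_rot: [0.69, -0.638, 0.233, -0.25]
ft_force: [-0.6, -0.7, 0.7]
width: 0.0393
```

```bash
python3 - <<'E'
from h import *
from bench import r,viewer
c=viewer.camera("wrist"); np.savez("wrist14.npz",**c); y,z=slope(c); st=r.read_state(); show(st)
cv2.imwrite("pics/w14.png",c["img"])
b=w2b(POSE,cloud(c))*1000
m=(b[...,0]>0)&(b[...,0]<40)&(b[...,1]<-205)&(b[...,1]>-260)&(b[...,2]>60)&(b[...,2]<170)
v,u=np.nonzero(m); print(u.min(),u.max(),v.min(),v.max())
u0,v0=u.min()-30,max(v.min()-20,0)
cv2.imwrite("pics/w14z.png",cv2.resize(c["img"][v0:v0+90,u0:u0+120],None,fx=6,fy=6,interpolation=cv2.INTER_NEAREST)); print(u0,v0)
E
```

```text
slope dz/dy -0.0031 z@0 107.1 n 39 45 tip dz(up+) 0.7
t 15.0 bal mm [-134.  -135.1  213. ] F [ 0.5 -0.2 -0.5] w 39.2 q [ 0.65 -0.23  0.22  2.22 -0.71  0.83 -0.22]
391 444 99 161
361 79
```

View pics/w14.png

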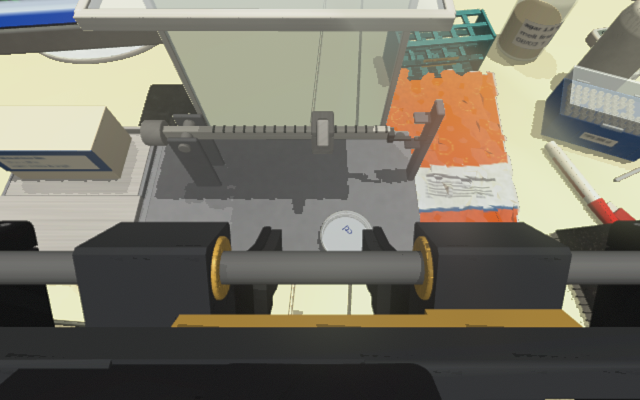

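View pics/w14z.png

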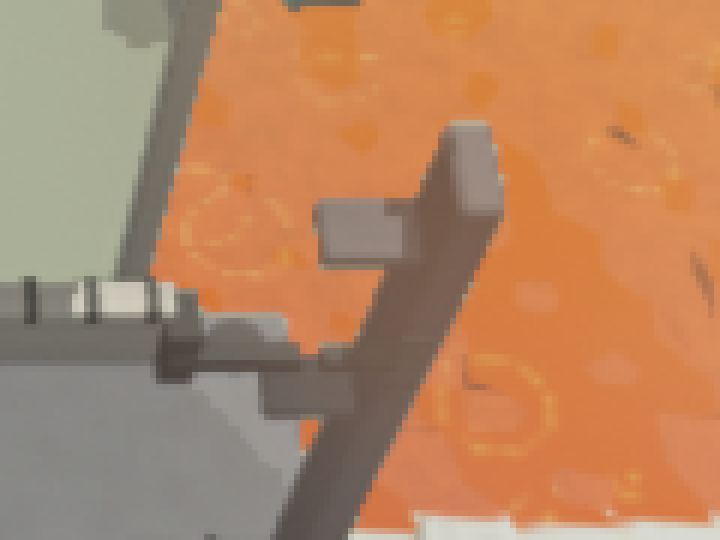

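```bash
python3 - <<'E'
from h import *
from bench import r,viewer
c=viewer.camera("wrist"); slope(c)
b=w2b(POSE,cloud(c))*1000; np.set_printoptions(suppress=True)
for v in range(134,144):
    print(v,[tuple(float(x) for x in b[v,u].round(0)) for u in (400,404,408,410,414,416,418)])
for n in ["top","scene"]:
    c=viewer.camera(n); b=w2b(POSE,cloud(c))*1000
    m=(b[...,2]>73)&(b[...,2]<88)&(b[...,0]>-40)&(b[...,0]<110)&(b[...,1]>80)&(b[...,1]<250)
    q=b[m]; print(n,len(q),q.mean(0).round(1),cv2.minAreaRect(q[:,:2].astype(np.float32)))
    (u0,v0,u1,v1)=dict(top=(225,115,475,305),scene=(240,110,440,310))[n]
    cv2.imwrite(f"pics/{n}15.png",cv2.resize(c["img"][v0:v1,u0:u1],None,fx=3,fy=3,interpolation=cv2.INTER_CUBIC))
E
```

```text
slope dz/dy -0.0034 z@0 107.1 n 39 45 tip dz(up+) 0.8
134 [(74.0, -237.0, 20.0), (76.0, -243.0, 18.0), (77.0, -248.0, 16.0), (83.0, -253.0, 8.0), (82.0, -258.0, 9.0), (83.0, -261.0, 8.0), (86.0, -265.0, 3.0)]
135 [(73.0, -237.0, 19.0), (73.0, -242.0, 19.0), (74.0, -247.0, 18.0), (79.0, -252.0, 11.0), (82.0, -259.0, 7.0), (81.0, -261.0, 8.0), (80.0, -263.0, 10.0)]
136 [(11.0, -214.0, 103.0), (12.0, -218.0, 102.0), (11.0, -222.0, 102.0), (11.0, -224.0, 102.0), (12.0, -228.0, 102.0), (12.0, -230.0, 101.0), (12.0, -232.0, 101.0)]
137 [(10.0, -214.0, 102.0), (10.0, -217.0, 103.0), (10.0, -222.0, 102.0), (10.0, -224.0, 102.0), (10.0, -227.0, 103.0), (11.0, -230.0, 102.0), (11.0, -232.0, 102.0)]
138 [(9.0, -214.0, 102.0), (9.0, -218.0, 102.0), (9.0, -222.0, 102.0), (9.0, -224.0, 102.0), (10.0, -228.0, 101.0), (10.0, -230.0, 101.0), (9.0, -231.0, 102.0)]
139 [(8.0, -214.0, 101.0), (8.0, -218.0, 102.0), (8.0, -221.0, 102.0), (9.0, -224.0, 101.0), (9.0, -228.0, 101.0), (8.0, -229.0, 102.0), (9.0, -232.0, 101.0)]
140 [(8.0, -214.0, 100.0), (8.0, -218.0, 101.0), (8.0, -222.0, 100.0), (9.0, -224.0, 99.0), (8.0, -228.0, 100.0), (8.0, -230.0, 100.0), (8.0, -232.0, 100.0)]
141 [(65.0, -236.0, 17.0), (21.0, -223.0, 80.0), (20.0, -228.0, 81.0), (20.0, -229.0, 82.0), (20.0, -234.0, 81.0), (20.0, -236.0, 81.0), (20.0, -238.0, 81.0)]
142 [(64.0, -236.0, 17.0), (20.0, -223.0, 80.0), (20.0, -228.0, 80.0), (19.0, -230.0, 80.0), (19.0, -234.0, 81.0), (19.0, -236.0, 81.0), (19.0, -238.0, 81.0)]
143 [(62.0, -236.0, 17.0), (19.0, -224.0, 79.0), (18.0, -227.0, 80.0), (18.0, -229.0, 81.0), (17.0, -233.0, 82.0), (17.0, -236.0, 81.0), (17.0, -238.0, 81.0)]
top 961 [ 38.9 165.7  80.8] ((40.48149871826172, 164.3882598876953), (63.007118225097656, 120.99327087402344), 0.19418902695178986)
scene 590 [ 36.8 170.   80. ] ((38.93785858154297, 166.697021484375), (63.471580505371094, 123.51123809814453), 0.6390859484672546)
```

View pics/top15.png

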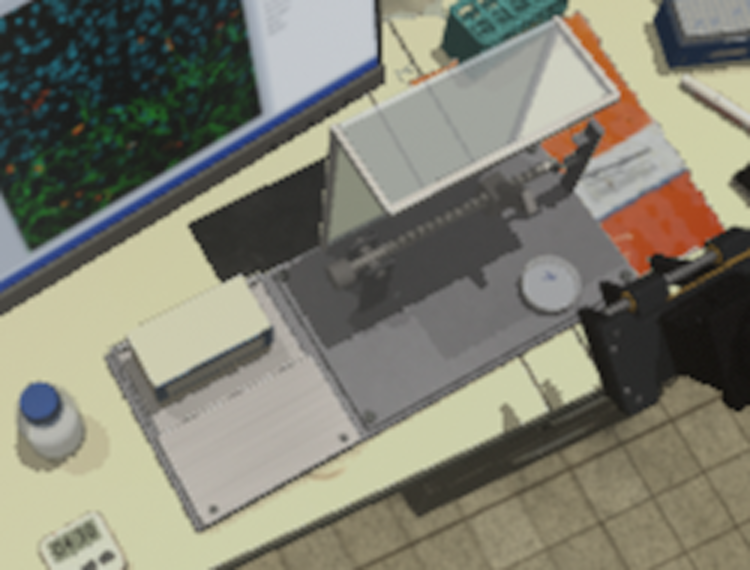

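View pics/scene15.png

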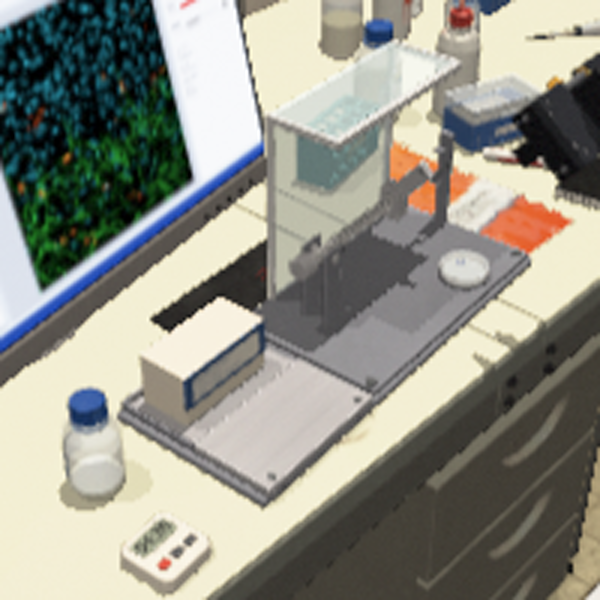

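```bash
python3 - <<'E'
from h import *
from bench import r,viewer
slope(viewer.camera("wrist")); show(r.read_state()); print(r.close_job())
E
```

```text
slope dz/dy -0.0027 z@0 107.2 n 39 45 tip dz(up+) 0.6
t 15.2 bal mm [-134.3 -135.2  213.2] F [ 0.7  0.2 -0.5] w 39.2 q [ 0.65 -0.23  0.22  2.22 -0.71  0.83 -0.22]
the job is handed in; nothing more can be done
None
```

The carton is on the weighing platform and the pointer is at rest level with the index tooth. I handed the job in at 15.2 s; it gave no verdict.

I pushed the carton on with both open fingers against its front face. Then I reached in with the gripper leaned 40°, gripped the poise tab and slid the poise right in two grips. It overshot slightly, so I nudged it about 2.4 mm back left with a finger, then opened the fingers and backed out clear.

**Last checks**
- **Carton:** its centre is about 1–3 mm from the platform centre front to back and 4–7 mm sideways. It is turned less than 1° and its top is level. Those figures carry the 2–3 mm error of my fit of the balance's position.
- **Pointer:** in the wrist depth image the tip and the tooth are both at z ≈ 102 mm, level to about 1 mm. The beam slope held between -0.0027 and -0.0034 over the last 1.5 s, so it is at rest.
- **Surroundings:** the dish, bottle and timer show no visible movement in the pictures, and the gripper touches nothing.

**Small disagreements**
- **Beam slope:** the raw slope reads the tip 0.6 mm high. Corrected with the reading at the upper stop, it comes out about 0.4 mm low. Both are well inside the 3.5 mm limit.
- **Poise after release:** after the second release the tab sat about 3 mm right of where I had let go. The final nudge corrected that.

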